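Turn the bead stand to bring the coral piece to the pointer

ROBOT

A 6-joint arm with a two-finger parallel gripper is mounted at the origin on the work surface. World frame = base frame: x ahead of the robot, y to its left, z up, the work surface at z = 0. Lengths are in mm, angles in rad, forces in N, time in s.
With the tool pointing down it reaches from about 275 to 750 mm from the base axis. Payload 10.2 kg.
Tool frame: the origin (TCP) lies at the very end of the fingers, on their centre line; the grasp point (between the pads) lies 19 mm behind it (ctrl.tcp_to_grasp is the distance from the TCP to the grasp point, in mm); z points along the fingers, x is the direction in which the jaws open and shut, and the axes are right-handed (so a half turn about z gives the same grasp; the last joint's range is limited). The gripper opens to 85 mm and grips with 20 to 120 N. Pads are 22 mm wide; open, the fingers measure 114 mm over their backs; the gripper's body (76 mm by 85 mm) begins 54 mm behind the grasp point. The pads swing forward as they close: fully open they stand 13 mm farther back than shut.
Start: joints at [0.91, 0.313, 1.498, -0, 1.331, -0.223], TCP at [222.586, 475.486, 231.294] pointing down, gripper open.
Joint ranges: [-2.94, 2.94], [-0.97, 2.17], [0.19, 2.56], [-1.23, 4.37], [0.02, 3.11], [-2.88, 2.88]. Speed limits (rad/s): [2.39, 2.39, 3.01, 3.14, 3.14, 3.14].

INTERFACE

Orientations are given as a unit quaternion [w, x, y, z].
In Python, from rig import monitor, vision, order, ctrl gives the robot as it stands. The module is installed in compiled form; this text tells all that it offers.
- The arm moves only by the shell command python3 -m pendant 'ROWS' [FORCE]. ROWS is JSON, a list that holds one entry, the list of rows, each a list of 5 numbers: the closure, from -1 (fully open) to 1 (shut), then the shift along the world's x, y, z in m, then the turn about the world's z in degrees. In form: [[[fingers, dx, dy, dz, spin], ...]]. A call has 1 to 20 rows; each row is the pose to reach, as a shift and turn from the pose commanded when the call began; what a row does not reach only later rows make up. A row lasts 1/10 s, in which the tool goes at most 50 mm and 8.59 degrees, less where a joint would pass 70% of its speed; a pose out of reach is approached as far as the arm can. A call with a gripper value outside its range is refused whole. The fingers move at their own pace and stop on an object; FORCE is the grip in N (left out, the last holds). Time passes only in rows, so rows that repeat a pose let the fingers close. It gives the time, the measured TCP pose, the force and the opening at its end, in the units of the state.
- monitor.sense(): the state, without advancing time (a new reading comes with each control period).
- vision.capture(name): name is "side" or "top" or "wrist"; returns (picture, depth): 480x640x3 uint8, red, green, blue; 480x640 float32, mm along the optical axis (not along the pixel's ray), 0 where there is no reading.
- vision.camera_info(name): a dict with "fov_y" (degrees; the focal length in pixels is half the picture's height over the tangent of half this angle, whatever the lens; pixels are square), "cx", "cy" (the principal point, pixels), "distortion" ([k1, k2, p1, p2, k3] as OpenCV has them; the pictures are not rectified), "R" (3x3) and "t" (3): a world point X has camera coordinates R X + t; the wrist camera has in their place "hand_eye" (4x4, takes a point from camera to tool coordinates, whose origin is the TCP and whose axes are the tool frame's). Camera axes: x right, y down, z forward; pixel columns grow to the right and rows downward; lengths in mm; the calibration is good to about 2 mm. A picture is of the moment at which its call begins: read the wrist's pose just before it. camera_info takes no time and is no camera call.
- order.finish_job(): hands the job in, once; it reports no verdict.
The state is a dict: "time_s": time; "joints": joint angles; "dq": joint speeds; "tau": joint torques, N m; "eef_pos": TCP position; "ee_rot": TCP orientation; "force": force on the tool from outside, world axes, zero at the start; "wrist_torque": the same for the moment, N m; "grip_width": opening from 0.0 (shut) to 1.0 (fully open).
Only numpy, scipy, OpenCV 4.12 (cv2) and the standard library are available. Lean on these libraries where they do the work, as an engineer would, in place of code of your own. Each camera call takes 0.05 s, during which the arm holds its last target.

TASK

Turn the round bead stand by pushing the brass posts on its rim with your fingertips until the red coral piece stands in front, in line with the brass pointer to within about a centimetre, and leave the stand at rest there. Do not pinch, lift or touch the three pieces standing on it: they must ride round upright in their places on the cork ring. Leave the green dish and the silver gauge where they are.

Things in the scene. Friction and masses are not known exactly. Their poses are not given: they have to be found in the camera images.
- stand: fixed foot of the rotating bead stand, with a brass pointer. Origin on the turning axis at table height. Its -x axis points from the turning axis to the pointer (the front of the stand), z up. The pointer is a low brass arm ending in a brass diamond (57 mm across the corners, top 22 mm above the table, cream-white on top) whose centre is 176 mm from the axis, outside the disc.
- carousel: the turning disc on the foot; origin on the turning axis at table height, z up, x axis towards post 0. It turns freely a full turn either way, stays where left (about 0.7 N at the posts, no spring). Wood, 270 mm across, flat top 32 mm above the table, brass hub knob 44 mm across and 26 mm high in the middle, six brass posts near the rim, pieces on the cork ring about 75 mm from the axis.
- post0 (a point): half-way up brass post 0 of six equal ones fixed upright on the disc near its rim, 60 degrees apart, 122 mm from the turning axis; each 10 mm thick and 28 mm tall, from 32 to 60 mm above the table. Push these sideways to turn the disc.
- post1 (a point): half-way up brass post 1, like post 0, 60 degrees counter-clockwise from it seen from above
- post2 (a point): half-way up brass post 2, like post 0, 120 degrees counter-clockwise from it seen from above
- post3 (a point): half-way up brass post 3, like post 0, 180 degrees counter-clockwise from it seen from above
- post4 (a point): half-way up brass post 4, like post 0, 240 degrees counter-clockwise from it seen from above
- post5 (a point): half-way up brass post 5, like post 0, 300 degrees counter-clockwise from it seen from above
- coral_mid (a point): Red coral imam piece (the long end bead of a string of prayer beads), loose, standing upright on the cork ring of the turning disc and riding round with it by friction alone; turned shape 46 mm tall, 22 mm across its foot, widest there, 30 g. This is the one to bring to the front. The point is its centre, half-way up; its z axis points up the piece.
- amber_mid (a point): Amber imam piece (the long end bead of a string of prayer beads), loose, standing upright on the cork ring of the turning disc and riding round with it by friction alone; turned shape 46 mm tall, 22 mm across its foot, widest there, 30 g. Only rides along. The point is its centre, half-way up; its z axis points up the piece.
- jade_mid (a point): Green glass imam piece (the long end bead of a string of prayer beads), loose, standing upright on the cork ring of the turning disc and riding round with it by friction alone; turned shape 46 mm tall, 22 mm across its foot, widest there, 30 g. Only rides along. The point is its centre, half-way up; its z axis points up the piece.
- coral: the same red coral piece; origin at the centre of its underside
- amber: the same amber piece; origin at the centre of its underside
- jade: the same green glass piece; origin at the centre of its underside
- dish_mid (a point): loose green glass dish on the table beside the stand, 100 mm across, 32 mm tall; the point is its centre half-way up. Leave it alone.
- gauge_mid (a point): loose squat silver bead gauge with a white dial on top, 60 mm across, 36 mm tall, a small steel jaw on one side to 46 mm from its centre; the point is its centre half-way up. Leave it alone.

How it is judged (in metres and radians):
On the way:
1. the fingers push the turning disc round (contact force between the fingers and carousel above 0.2 N), for 0.1 s.
At the end, for the whole second after the job is handed in: The coral piece is on the pointer side, within 10 mm of the line from axis to pointer; all three pieces stand upright (tilt under 0.2 rad) on the cork ring, 55 to 95 mm from the axis; the disc is still (under 0.05 rad/s); dish and gauge within 20 mm of their start (y of coral_mid in the frame of stand between -0.01 and 0.01 m and x of coral_mid in the frame of stand below -0.05 m and angular speed of carousel below 0.05 rad/s and angle between each of coral_mid, amber_mid, jade_mid's own z axis and vertical below 0.2 rad and horizontal distance between coral_mid and stand between 0.055 and 0.095 m and height (world z) of coral_mid between 0.045 and 0.065 m and horizontal distance between amber_mid and stand between 0.055 and 0.095 m and height (world z) of amber_mid between 0.045 and 0.065 m and horizontal distance between jade_mid and stand between 0.055 and 0.095 m and height (world z) of jade_mid between 0.045 and 0.065 m and distance of each of dish_mid, gauge_mid from where it was at the start of the episode below 0.02 m); the robot touches nothing.
It fails at once if a piece standing on the disc is touched by the robot (contact force between any of the fingers, the arm and coral above 0.3 N or contact force between any of the fingers, the arm and amber above 0.3 N or contact force between any of the fingers, the arm and jade above 0.3 N).
It fails at once if a piece is lifted off the disc (raised over 12 mm) (height (world z) of any of coral_mid, amber_mid, jade_mid above 0.067 m).
It fails at once if a piece is tipped over (angle between any of coral_mid, amber_mid, jade_mid's own z axis and vertical above 0.5 rad).
It fails at once if the dish or the gauge is moved more than 20 mm (distance of any of dish_mid, gauge_mid from where it was at the start of the episode above 0.02 m).
It also fails if it takes over 45 s, if anything falls off the work surface, if the arm or the gripper's body presses on something with over 40 N, if the wrist force passes 120 N, or if a joint passes its speed limit or range.

## Working session

There is one attempt and no reset: what is moved stays moved. The work goes in short steps, Python scripts to look and compute and a shell command to move; the robot and the scene stay as the last step left them, time stands still between calls to the robot, and variables do not carry over. Pictures are saved under pics/ and viewed, and the job is handed in when it is done.

```bash
mkdir -p pics
python3 - <<'E'
from rig import monitor, vision, order, ctrl
import cv2,json
s=monitor.sense();print(s)
for n in("top","side"):
    p,d=vision.capture(n)
    cv2.imwrite(f"pics/{n}0.png",p[:,:,::-1])
    import numpy as np
    np.save(f"pics/{n}0d.npy",d)
    print(n,vision.camera_info(n))
E
```

```text
{'time_s': 0.0, 'joints': array([ 9.09573616e-01,  3.13469397e-01,  1.49846634e+00,  2.63082697e-05,
        1.33099671e+00, -2.23419362e-01]), 'dq': array([-0.00053674,  0.00076185, -0.00146155, -0.00099387, -0.00016859,
       -0.00166831]), 'tau': array([ 5.70899883e-04, -4.12272763e+01, -2.59739149e+01, -1.84742166e-04,
        4.31955224e-03, -7.12004544e-05]), 'eef_pos': array([222.42142805, 475.26339689, 230.7141406 ]), 'ee_rot': array([ 2.13312097e-04,  8.43787903e-01,  5.36676370e-01, -6.35152649e-04]), 'force': array([ 0.78619991, -0.13126193, -0.36561002]), 'wrist_torque': array([ 0.01680497,  0.03952535, -0.00999858]), 'grip_width': 0.9997016594757813}
top {'fov_y': 46.93804736705387, 'cx': 321.1938873382703, 'cy': 240.46660962133254, 'distortion': array([-0.06934766,  0.        ,  0.        ,  0.        ,  0.        ]), 'R': array([[-2.11006120e-03, -9.99970481e-01,  7.38814387e-03],
       [-9.71164088e-01,  2.87802784e-04, -2.38411893e-01],
       [ 2.38402729e-01, -7.67816369e-03, -9.71136028e-01]]), 't': array([ -10.452794  ,  592.5122773 , 1108.72734172])}
side {'fov_y': 51.30032168952521, 'cx': 310.9086581283234, 'cy': 242.77299760443847, 'distortion': array([0.03204644, 0.        , 0.        , 0.        , 0.        ]), 'R': array([[ 0.8443677 , -0.53553054,  0.01581894],
       [-0.2535532 , -0.4254374 , -0.86874265],
       [ 0.47196819,  0.72952729, -0.49501107]]), 't': array([-483.36737473,  207.68518357,  701.39602373])}
```

View pics/top0.png

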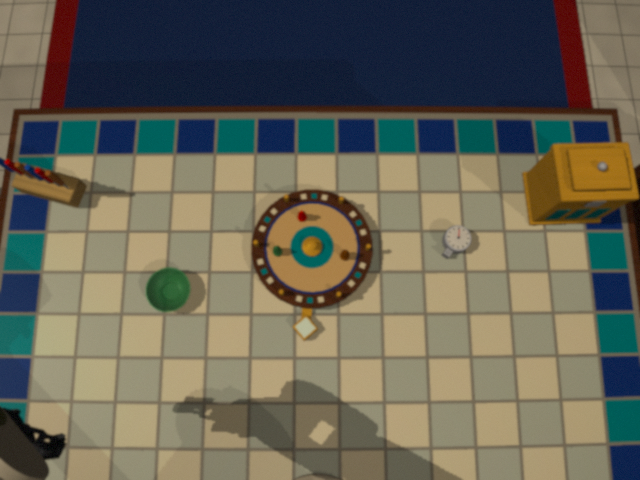

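View pics/side0.png

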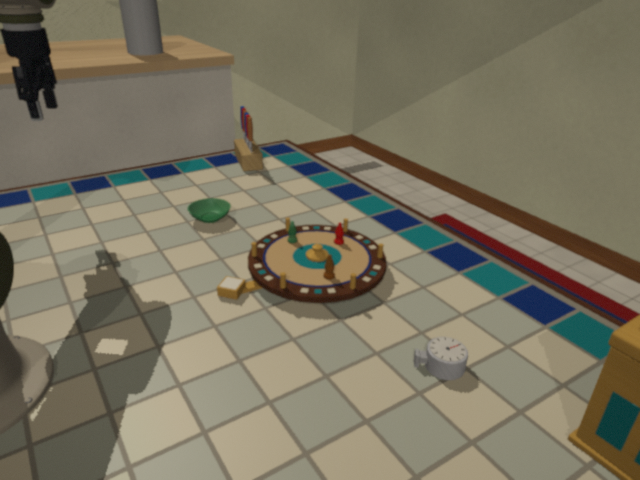

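The top view shows the stand around (312,248), pointer at (305,327), coral at the far side (302,215), amber (345,254), jade (278,250), dish (168,289) and gauge (457,240). I'll enlarge it to get exact positions.

Run:
```python
import cv2
p=cv2.imread("pics/top0.png")
c=p[180:350,235:390]
c=cv2.resize(c,None,fx=3.5,fy=3.5,interpolation=cv2.INTER_CUBIC)
cv2.imwrite("pics/top0c.png",cv2.convertScaleAbs(c,alpha=1.5))
p=cv2.imread("pics/side0.png")
c=p[205:315,205:400]
c=cv2.resize(c,None,fx=4,fy=4,interpolation=cv2.INTER_CUBIC)
cv2.imwrite("pics/side0c.png",cv2.convertScaleAbs(c,alpha=1.5))
```

```text
(no output)
```

View pics/top0c.png

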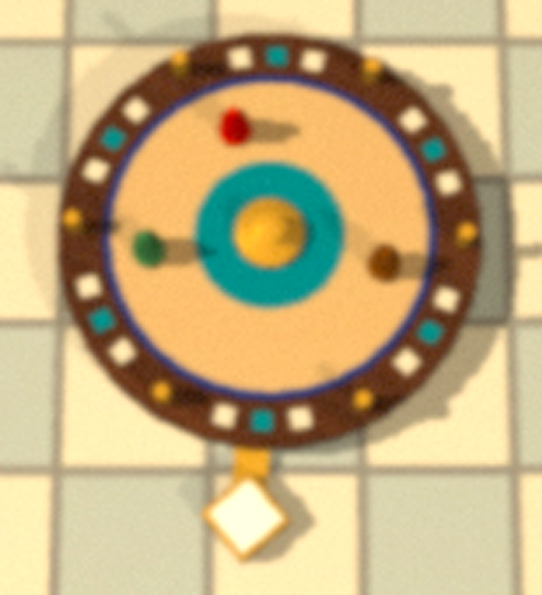

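View pics/side0c.png

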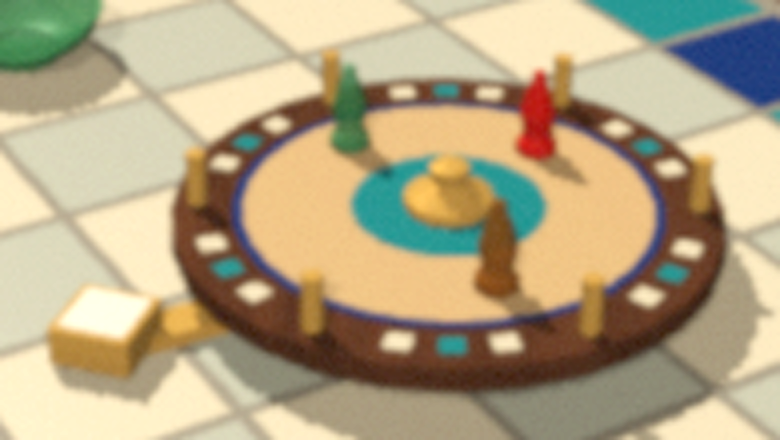

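```bash
cat > h.py <<'E'
import numpy as np, cv2
from rig import monitor, vision, order, ctrl
def K(ci):
    f=240/np.tan(np.radians(ci["fov_y"])/2)
    return np.array([[f,0,ci["cx"]],[0,f,ci["cy"]],[0,0,1.]])
def world(name,uv,z):
    ci=vision.camera_info(name)
    n=cv2.undistortPoints(np.array([[uv]],float),K(ci),ci["distortion"])[0,0]
    R=np.array(ci["R"]);t=np.array(ci["t"])
    C=-R.T@t; d=R.T@np.array([n[0],n[1],1])
    return C+d*(z-C[2])/d[2]
def pix(name,X):
    ci=vision.camera_info(name)
    R=np.array(ci["R"]);t=np.array(ci["t"])
    return cv2.projectPoints(np.array([X],float),cv2.Rodrigues(R)[0],t,K(ci),ci["distortion"])[0][0,0]
def circ(P):
    P=np.array(P)[:,:2];A=np.c_[2*P,np.ones(len(P))]
    s=np.linalg.lstsq(A,(P**2).sum(1),rcond=None)[0]
    return s[:2],np.sqrt(s[2]+s[:2]@s[:2])
E
python3 - <<'E'
from h import *
def w(c,z): return world("top",(235+c[0]/3.5,180+c[1]/3.5),z)
posts=[w(c,60) for c in [(180,62),(373,67),(467,232),(363,399),(162,391),(73,218)]]
c,r=circ(posts);print("axis",c,r)
for p in posts: print(p[:2],np.degrees(np.arctan2(*(p[:2]-c)[::-1])),np.hypot(*(p[:2]-c)))
d=w((246,517),22)[:2];print("pointer",d,np.hypot(*(d-c)),np.degrees(np.arctan2(*(d-c)[::-1])))
for n,q in dict(coral=(235,127),jade=(149,248),amber=(385,263)).items():
    p=w(q,55)[:2];print(n,p,np.hypot(*(p-c)),np.degrees(np.arctan2(*(p-c)[::-1])))
print("hub",w((268,228),58))
print("dish",world("top",(168,289),20),"gauge",world("top",(457,240),36))
def ws(c,z): return world("side",(205+c[0]/4,205+c[1]/4),z)
ps=[ws(q,60) for q in [(332,53),(563,58),(703,157),(593,278),(313,273),(197,150)]]
c2,r2=circ(ps);print("side axis",c2,r2,"pointer",ws((108,313),22))
for p in ps: print(p[:2],np.degrees(np.arctan2(*(p[:2]-c2)[::-1])))
for n,q in dict(coral=(538,147),jade=(351,143),amber=(497,287)).items(): print(n,ws(q,35)[:2])
E
```

```text
axis [586.07663183   8.13852599] 121.0566150574827
[692.21988463  64.99735653] 28.177069117466598 120.41310861159808
[688.940584   -56.28103201] -32.05725937191074 121.37080418738869
[ 582.43459914 -112.99446054] -91.72215895039879 121.18772556282505
[479.09980834 -47.97476325] -152.32133258230613 120.80042215224678
[484.04933583  73.18118398] 147.48238684695065 120.99634906626103
[591.37635459 129.59067744] 87.50140913786015 121.56772661293763
pointer [411.72263633  23.01526335] 174.98752258417306 175.1230556772352
coral [651.14027616  30.30190234] 68.73494791711616 18.810972566340155
jade [573.5573381  82.8091159] 75.71281076589966 99.517705757141
amber [564.03920671 -62.50768965] 74.00362079091056 -107.3248219134355
hub [585.48691656   9.48920185  58.        ]
dish [495.70362033 324.59440684  20.        ] gauge [ 602.23963494 -312.4014858    36.        ]
side axis [591.6573348    8.61152326] 121.2654499053433 pointer [417.47779852  22.525706    22.        ]
[597.2644001  130.64181553] 87.36921569453027
[698.47607393  64.05880045] 27.43284153129116
[694.99808235 -55.21825192] -31.702098445050023
[ 586.4876069  -113.06076477] -92.43297418973408
[484.6179085  -47.26514816] -152.4345615287325
[490.2160939   74.71744162] 146.9090361175647
coral [658.9483973   28.86523476]
jade [579.45188686  81.02777127]
amber [568.78370563 -66.69013377]
```

Both cameras agree on these figures:
- Axis at about (589, 8), front direction at about 175°.
- Coral at about 18°, so the stand needs about +157° counter-clockwise.
- I'll use the post at 87.5° on the left and sweep it round the near side with shut fingers.

First I'll approach high, shut the fingers and turn the tool.

```bash
python3 -m pendant '[[[1,0.02,-0.018,0,-8],[1,0.04,-0.036,0,-16],[1,0.06,-0.054,0,-24],[1,0.08,-0.072,0,-32],[1,0.10,-0.09,0,-40],[1,0.12,-0.108,0,-48],[1,0.14,-0.126,0,-56],[1,0.16,-0.144,0,-64],[1,0.18,-0.162,0,-72],[1,0.20,-0.18,0,-80],[1,0.22,-0.198,0,-88],[1,0.24,-0.216,0,-96],[1,0.26,-0.234,0,-104],[1,0.28,-0.252,0,-112],[1,0.31,-0.27,0,-120],[1,0.34,-0.288,0,-128],[1,0.37,-0.306,0,-136],[1,0.39,-0.324,0,-144],[1,0.405,-0.349,0,-152],[1,0.405,-0.349,0,-160]]]' 20; python3 -m pendant '[[[1,0,0,-0.03,-7],[1,0,0,-0.06,-13],[1,0,0,-0.09,-13],[1,0,0,-0.11,-13],[1,0,0,-0.11,-13]]]'
python3 - <<'E'
from h import *
print(monitor.sense())
for n in("top","side"):
    p,d=vision.capture(n); cv2.imwrite(f"pics/{n}1.png",p[:,:,::-1])
E
```

```text
time_s: 2.1
eef_pos: [628.9, 123.4, 230.0]
ee_rot: [-0.001, -0.672, 0.741, 0.0]
force: [-0.3, 0.7, 0.4]
grip_width: 0.003
time_s: 2.6
eef_pos: [626.0, 126.4, 118.0]
ee_rot: [-0.003, -0.587, 0.809, 0.002]
force: [-0.3, 0.1, 0.4]
grip_width: 0.0
{'time_s': 2.6, 'joints': array([1.61268874e-02, 6.62763193e-01, 1.26100789e+00, 2.87092304e-05,
       1.22423484e+00, 1.90260588e+00]), 'dq': array([ 0.00188428, -0.04591576, -0.06443426,  0.00109151,  0.04023124,
        0.00040019]), 'tau': array([-4.65971956e-03, -5.51000905e+01, -2.45309150e+01,  2.03467971e-03,
       -4.53219702e-01,  4.04451712e-03]), 'eef_pos': array([625.97109936, 126.41786039, 117.98030995]), 'ee_rot': array([-0.00261793, -0.58716185,  0.8094632 ,  0.00185177]), 'force': array([-0.28799702,  0.05415077,  0.35058895]), 'wrist_torque': array([-0.0323665 ,  0.00373927,  0.02823292]), 'grip_width': 0.00038792432999536246}
```

View pics/top1.png

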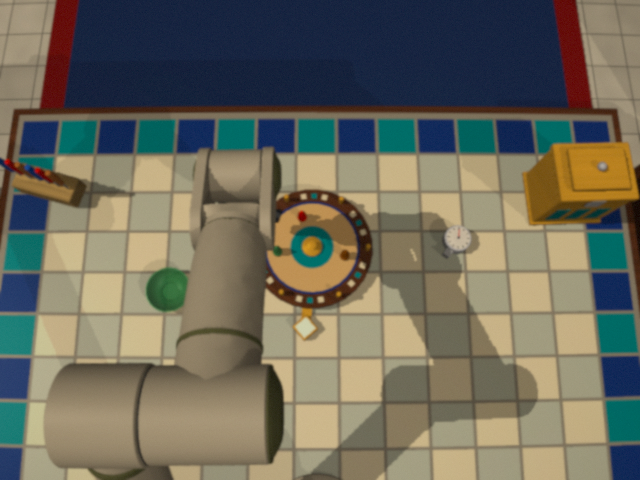

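View pics/side1.png

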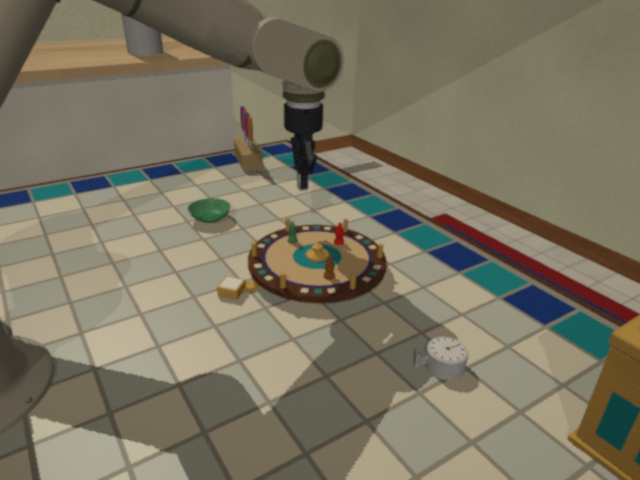

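The gripper hovers above the gap left of coral and right of the left-hand post, with the fingers shut. Lowering between the posts.

```bash
python3 -m pendant '[[[1,0,0,-0.02,0],[1,0,0,-0.04,0],[1,0,0,-0.06,0],[1,0,0,-0.07,0],[1,0,0,-0.076,0],[1,0,0,-0.076,0],[1,0,0,-0.076,0]]]'
python3 - <<'E'
from h import *
s=monitor.sense();print(s['eef_pos'],s['force'])
p,d=vision.capture("side"); c=cv2.resize(p[150:315,205:400,::-1],None,fx=3.5,fy=3.5,interpolation=cv2.INTER_CUBIC);cv2.imwrite("pics/side2.png",cv2.convertScaleAbs(c,alpha=1.5))
# waypoint table: shifts of finger centre
A=np.array([588.8,8.4]);r=124
p0=A+r*np.array([np.cos(np.radians(72)),np.sin(np.radians(72))])
for k in range(0,54): 
    a=np.radians(72+3.*k); q=A+r*np.array([np.cos(a),np.sin(a)])-p0
    b=k//20*20; a0=np.radians(72+3.*b); q0=A+r*np.array([np.cos(a0),np.sin(a0)])-p0
    print(k,3*k-3*b,np.round((q-q0)/1000,4), end="; " if k%3 else "\n")
E
```

```text
time_s: 3.4
eef_pos: [628.2, 126.5, 46.4]
ee_rot: [0.001, -0.587, 0.809, -0.0]
force: [-0.5, -0.6, 0.2]
grip_width: 0.0
[628.17254964 126.5124858   46.42380197] [-0.48597035 -0.58909461  0.16672198]
0 0 [0. 0.]
1 3 [-0.0062  0.0018]; 2 6 [-0.0125  0.0034]; 3 9 [-0.0189  0.0045]
4 12 [-0.0254  0.0054]; 5 15 [-0.0318  0.0059]; 6 18 [-0.0383  0.0061]
7 21 [-0.0448  0.0059]; 8 24 [-0.0513  0.0054]; 9 27 [-0.0577  0.0045]
10 30 [-0.0641  0.0034]; 11 33 [-0.0704  0.0018]; 12 36 [-0.0766  0.    ]
13 39 [-0.0828 -0.0022]; 14 42 [-0.0888 -0.0047]; 15 45 [-0.0946 -0.0074]
16 48 [-0.1003 -0.0105]; 17 51 [-0.1059 -0.0139]; 18 54 [-0.1112 -0.0176]
19 57 [-0.1164 -0.0216]; 20 0 [0. 0.]; 21 3 [-0.0047 -0.0045]
22 6 [-0.0092 -0.0092]; 23 9 [-0.0134 -0.0141]; 24 12 [-0.0173 -0.0193]
25 15 [-0.021  -0.0246]; 26 18 [-0.0244 -0.0301]; 27 21 [-0.0275 -0.0359]
28 24 [-0.0303 -0.0417]; 29 27 [-0.0328 -0.0477]; 30 30 [-0.035  -0.0538]
31 33 [-0.0368 -0.0601]; 32 36 [-0.0383 -0.0664]; 33 39 [-0.0395 -0.0728]
34 42 [-0.0403 -0.0792]; 35 45 [-0.0409 -0.0857]; 36 48 [-0.041  -0.0921]
37 51 [-0.0409 -0.0986]; 38 54 [-0.0403 -0.1051]; 39 57 [-0.0395 -0.1115]
40 0 [0. 0.]; 41 3 [ 0.0015 -0.0063]; 42 6 [ 0.0034 -0.0125]
43 9 [ 0.0055 -0.0187]; 44 12 [ 0.008  -0.0247]; 45 15 [ 0.0108 -0.0305]
46 18 [ 0.0139 -0.0362]; 47 21 [ 0.0173 -0.0418]; 48 24 [ 0.021  -0.0471]
49 27 [ 0.0249 -0.0523]; 50 30 [ 0.0291 -0.0572]; 51 33 [ 0.0336 -0.0619]
52 36 [ 0.0383 -0.0664]; 53 39 [ 0.0433 -0.0706];
```

View pics/side2.png

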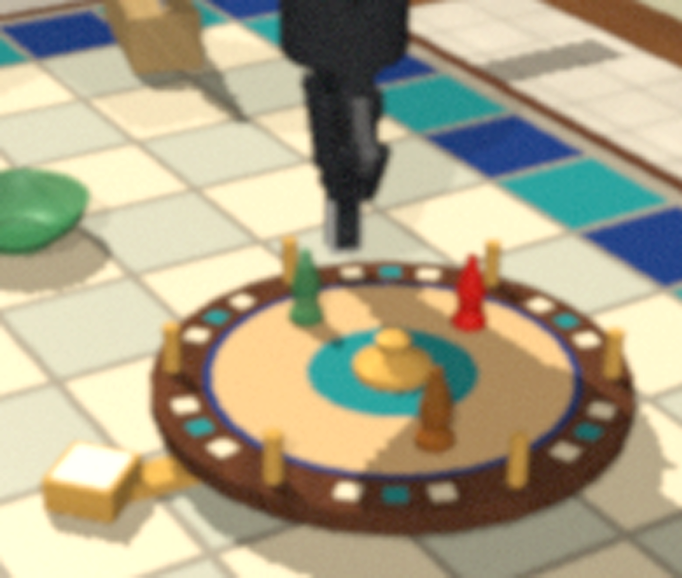

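The fingertips are over the rim between the left post and coral, clear of the pieces. Starting the arc.

```bash
python3 -m pendant '[[[1,-0.006,0.002,-0.003,3],[1,-0.0125,0.0034,-0.004,6],[1,-0.019,0.0045,-0.004,9],[1,-0.0255,0.0055,-0.004,12],[1,-0.032,0.006,-0.004,15],[1,-0.0385,0.006,-0.004,18],[1,-0.045,0.006,-0.004,21],[1,-0.0515,0.0055,-0.004,24],[1,-0.0575,0.0045,-0.004,27],[1,-0.064,0.0035,-0.004,30],[1,-0.064,0.0035,-0.004,30]]]'
python3 - <<'E'
from h import *
s=monitor.sense();print(s['eef_pos'],s['force'])
p,d=vision.capture("side"); c=cv2.resize(p[150:315,205:400,::-1],None,fx=3.5,fy=3.5,interpolation=cv2.INTER_CUBIC);cv2.imwrite("pics/side3.png",cv2.convertScaleAbs(c,alpha=1.5))
E
```

```text
time_s: 4.55
eef_pos: [563.6, 130.0, 42.1]
ee_rot: [-0.0, 0.777, -0.63, 0.0]
force: [0.3, -0.2, 0.4]
grip_width: -0.004
[563.55360687 129.97837046  42.11396479] [ 0.27526264 -0.24476044  0.43287818]
```

View pics/side3.png

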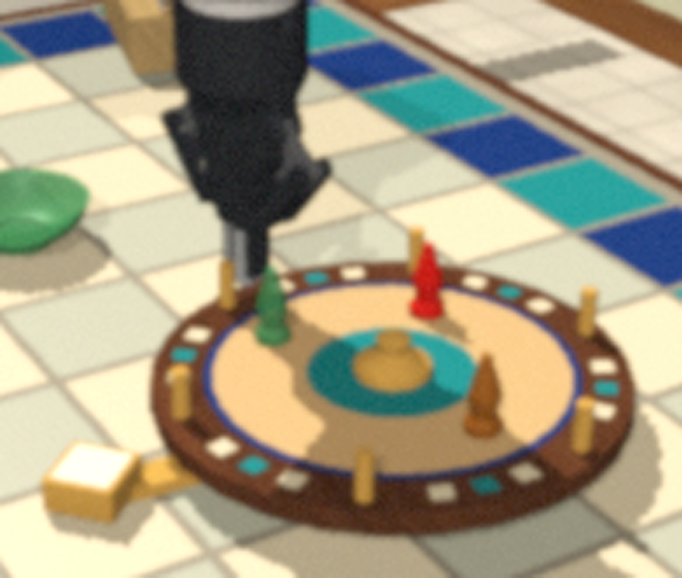

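The disc turned about 25° and all pieces stand upright, with the knuckles well above jade. Continuing; here is the next table.

Run:
```python
import numpy as np
r=124
for s in (102,162):
  for k in range(1,21):
    a=np.radians(s+3*k);b=np.radians(s);print(s,3*k,round(.124*(np.cos(a)-np.cos(b)),4),round(.124*(np.sin(a)-np.sin(b)),4))
```

```text
102 3 -0.0063 -0.0015
102 6 -0.0125 -0.0034
102 9 -0.0187 -0.0055
102 12 -0.0247 -0.008
102 15 -0.0305 -0.0108
102 18 -0.0362 -0.0139
102 21 -0.0418 -0.0173
102 24 -0.0471 -0.021
102 27 -0.0523 -0.0249
102 30 -0.0572 -0.0291
102 33 -0.0619 -0.0336
102 36 -0.0664 -0.0383
102 39 -0.0706 -0.0433
102 42 -0.0745 -0.0484
102 45 -0.0782 -0.0538
102 48 -0.0816 -0.0593
102 51 -0.0847 -0.065
102 54 -0.0875 -0.0709
102 57 -0.09 -0.0769
102 60 -0.0921 -0.083
162 3 -0.0018 -0.0062
162 6 -0.0034 -0.0125
162 9 -0.0045 -0.0189
162 12 -0.0054 -0.0254
162 15 -0.0059 -0.0318
162 18 -0.0061 -0.0383
162 21 -0.0059 -0.0448
162 24 -0.0054 -0.0513
162 27 -0.0045 -0.0577
162 30 -0.0034 -0.0641
162 33 -0.0018 -0.0704
162 36 -0.0 -0.0766
162 39 0.0022 -0.0828
162 42 0.0047 -0.0888
162 45 0.0074 -0.0946
162 48 0.0105 -0.1003
162 51 0.0139 -0.1059
162 54 0.0176 -0.1112
162 57 0.0216 -0.1164
162 60 0.0258 -0.1213
```

```bash
python3 -m pendant '[[[1,-0.006,-0.0015,0,3],[1,-0.0125,-0.0035,0,6],[1,-0.0185,-0.0055,0,9],[1,-0.0245,-0.008,0,12],[1,-0.0305,-0.011,0,15],[1,-0.036,-0.014,0,18],[1,-0.042,-0.0175,0,21],[1,-0.047,-0.021,0,24],[1,-0.0525,-0.025,0,27],[1,-0.057,-0.029,0,30],[1,-0.062,-0.0335,0,33],[1,-0.0665,-0.0385,0,36],[1,-0.0705,-0.0435,0,39],[1,-0.0745,-0.0485,0,42],[1,-0.078,-0.054,0,45],[1,-0.0815,-0.0595,0,48],[1,-0.0845,-0.065,0,51],[1,-0.0875,-0.071,0,54],[1,-0.09,-0.077,0,57],[1,-0.092,-0.083,0,60]]]'
python3 - <<'E'
from h import *
s=monitor.sense();print(s['eef_pos'],s['force'])
p,d=vision.capture("side"); c=cv2.resize(p[150:315,205:400,::-1],None,fx=3.5,fy=3.5,interpolation=cv2.INTER_CUBIC);cv2.imwrite("pics/side4.png",cv2.convertScaleAbs(c,alpha=1.5))
E
```

```text
time_s: 6.6
eef_pos: [472.2, 46.7, 41.8]
ee_rot: [-0.0, 0.988, -0.157, 0.001]
force: [0.7, 0.8, 1.2]
grip_width: -0.001
[472.24633676  46.72904579  41.7834818 ] [0.72221249 0.76873265 1.23436059]
```

View pics/side4.png

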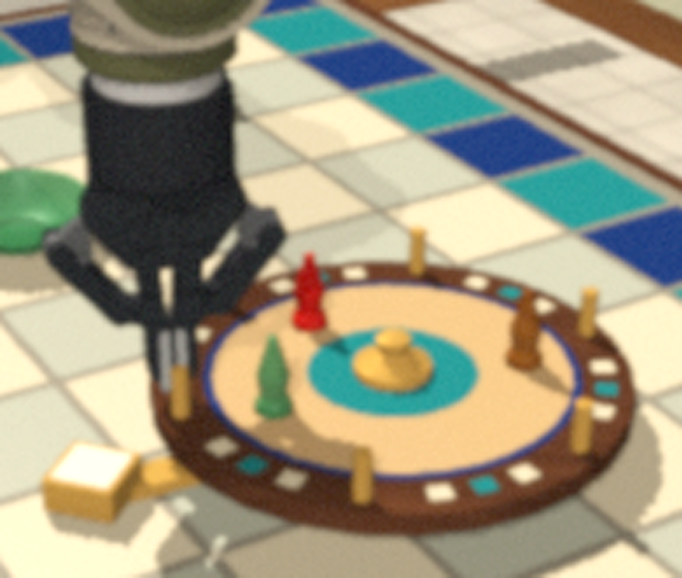

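The post is still on the fingertips, coral is now at the left (310,295 in the crop) and everything stands upright. Another 60° step.

```bash
python3 -m pendant '[[[1,-0.002,-0.006,0,3],[1,-0.0035,-0.0125,0,6],[1,-0.0045,-0.019,0,9],[1,-0.0055,-0.0255,0,12],[1,-0.006,-0.032,0,15],[1,-0.006,-0.0385,0,18],[1,-0.006,-0.045,0,21],[1,-0.0055,-0.0515,0,24],[1,-0.0045,-0.0575,0,27],[1,-0.0035,-0.064,0,30],[1,-0.002,-0.0705,0,33],[1,0,-0.0765,0,36],[1,0.002,-0.083,0,39],[1,0.0045,-0.089,0,42],[1,0.0075,-0.0945,0,45],[1,0.0105,-0.1005,0,48],[1,0.014,-0.106,0,51],[1,0.0175,-0.111,0,54],[1,0.0205,-0.115,0,56.5],[1,0.0225,-0.1175,0,58]]]'
python3 - <<'E'
from h import *
s=monitor.sense();print(s['eef_pos'],s['force'])
p,d=vision.capture("side"); c=cv2.resize(p[150:315,205:400,::-1],None,fx=3.5,fy=3.5,interpolation=cv2.INTER_CUBIC);cv2.imwrite("pics/side5.png",cv2.convertScaleAbs(c,alpha=1.5))
p,d=vision.capture("top"); c=cv2.resize(p[180:350,235:390,::-1],None,fx=3.5,fy=3.5,interpolation=cv2.INTER_CUBIC);cv2.imwrite("pics/top5.png",cv2.convertScaleAbs(c,alpha=1.5))
E
```

```text
time_s: 8.65
eef_pos: [494.7, -70.7, 41.5]
ee_rot: [0.0, 0.94, 0.341, 0.0]
force: [-0.2, 0.9, 0.5]
grip_width: 0.001
[494.66876003 -70.72864877  41.52872509] [-0.21484109  0.91573584  0.51972474]
```

View pics/side5.png

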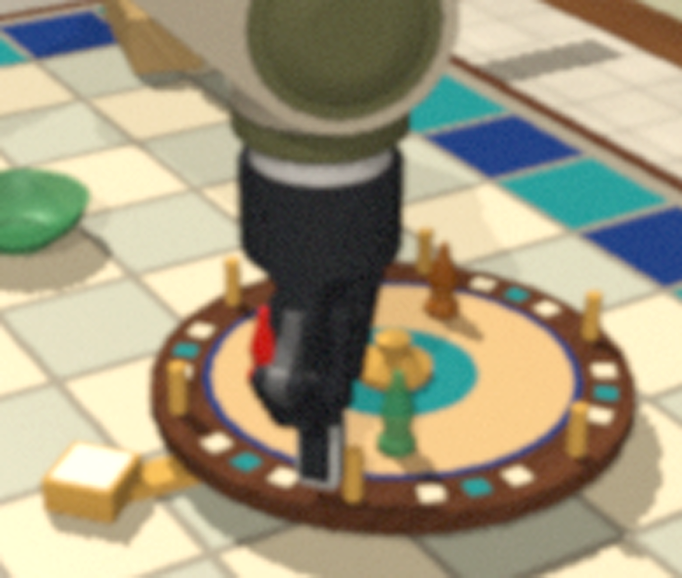

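View pics/top5.png

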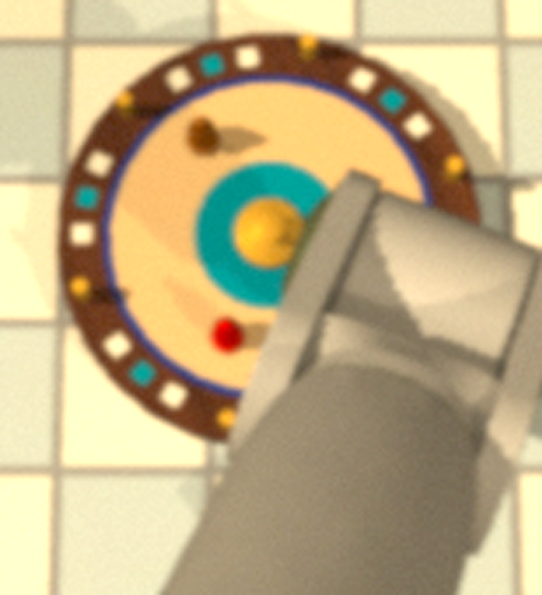

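Coral is visible in the top crop at (227,335), nearly in front. Posts are visible at (308,44), (125,99), (80,287), (455,165) and (228,418). Computing the remainder.

Run:
```python
from h import *
def w(c,z): return world("top",(235+c[0]/3.5,180+c[1]/3.5),z)[:2]
ps=[w(c,60) for c in [(308,44),(125,99),(80,287),(228,418),(455,165)]]
c=np.array([586.1,8.1]);print(circ(ps))
for p in ps: print(p,np.degrees(np.arctan2(*(p-c)[::-1])))
for z in (50,55,60):
  p=w((227,335),z);print(z,p,np.hypot(*(p-c)),np.degrees(np.arctan2(*(p-c)[::-1])))
```

```text
(array([586.14453213,   8.93115501]), np.float64(121.27961264543295))
[704.13395107 -15.47887101] -11.296900653859142
[667.93399961  99.07362123] 48.02749549040066
[548.02658834 124.19638665] 108.15672640818407
[467.68039561  33.28414652] 167.99385134137526
[ 625.14885225 -106.49839305] -71.18370301157506
50 [520.07911107  34.53500807] 71.11657631076687 158.17865347014092
55 [519.18447646  34.37814585] 71.89039046039275 158.559752521582
60 [518.28984184  34.22128364] 72.66731733482551 158.93271869577512
```

Run:
```python
import numpy as np
for k in (2,4,6,8,10,12,13.5,15,16,16.5):
    a=np.radians(220+k);b=np.radians(220);print(k,round(.124*(np.cos(a)-np.cos(b)),4),round(.124*(np.sin(a)-np.sin(b)),4))
```

```text
2 0.0028 -0.0033
4 0.0058 -0.0064
6 0.0089 -0.0095
8 0.012 -0.0124
10 0.0153 -0.0153
12 0.0186 -0.018
13.5 0.0212 -0.02
15 0.0239 -0.0219
16 0.0256 -0.0231
16.5 0.0265 -0.0237
```

```bash
python3 -m pendant '[[[1,0.003,-0.003,0,2],[1,0.006,-0.0065,0,4],[1,0.009,-0.0095,0,6],[1,0.012,-0.0125,0,8],[1,0.0155,-0.0155,0,10],[1,0.0185,-0.018,0,12],[1,0.021,-0.02,0,13.5],[1,0.0235,-0.0215,0,15],[1,0.025,-0.023,0,16],[1,0.0262,-0.0236,0,16],[1,0.0262,-0.0236,0,16],[1,0.0262,-0.0236,0,16]]]'
python3 - <<'E'
from h import *
s=monitor.sense();print(s['eef_pos'],s['force'])
p,d=vision.capture("top"); c=cv2.resize(p[180:350,235:390,::-1],None,fx=3.5,fy=3.5,interpolation=cv2.INTER_CUBIC);cv2.imwrite("pics/top6.png",cv2.convertScaleAbs(c,alpha=1.5))
E
```

```text
time_s: 9.95
eef_pos: [520.3, -94.1, 41.3]
ee_rot: [0.0, 0.883, 0.469, 0.0]
force: [-0.7, -0.5, -0.1]
grip_width: -0.001
[520.31899394 -94.13901803  41.32097878] [-0.65128687 -0.51623291 -0.09642785]
```

View pics/top6.png

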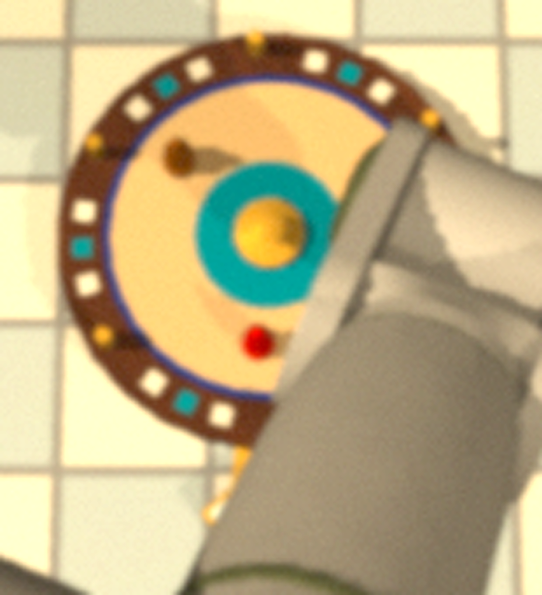

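Coral is now at (258,342), close to the line from hub to pointer. Next I back the finger off clockwise by about 5°, lift, move away and check.

```bash
python3 -m pendant '[[[1,-0.004,0.003,0,0],[1,-0.01,0.008,0,0],[1,-0.01,0.008,0,0],[1,-0.01,0.008,0.02,0],[1,-0.01,0.008,0.06,0],[1,-0.01,0.008,0.10,0],[1,-0.01,0.008,0.14,0],[1,-0.04,0.008,0.17,0],[1,-0.07,0.008,0.18,0],[1,-0.10,0.008,0.18,0],[1,-0.13,0.008,0.18,0],[1,-0.15,-0.02,0.18,0],[1,-0.16,-0.06,0.18,0],[1,-0.16,-0.10,0.18,0],[1,-0.16,-0.14,0.18,0],[1,-0.16,-0.18,0.18,0],[1,-0.16,-0.18,0.18,0]]]'
python3 - <<'E'
from h import *
p,d=vision.capture("top"); c=cv2.resize(p[180:350,235:390,::-1],None,fx=3.5,fy=3.5,interpolation=cv2.INTER_CUBIC);cv2.imwrite("pics/top7.png",cv2.convertScaleAbs(c,alpha=1.5))
cv2.imwrite("pics/top7f.png",p[:,:,::-1])
p,d=vision.capture("side"); cv2.imwrite("pics/side7.png",p[:,:,::-1])
E
```

```text
time_s: 11.7
eef_pos: [359.8, -277.6, 221.0]
ee_rot: [0.0, 0.884, 0.467, -0.0]
force: [-1.2, 0.4, -0.8]
grip_width: -0.002
```

View pics/top7.png

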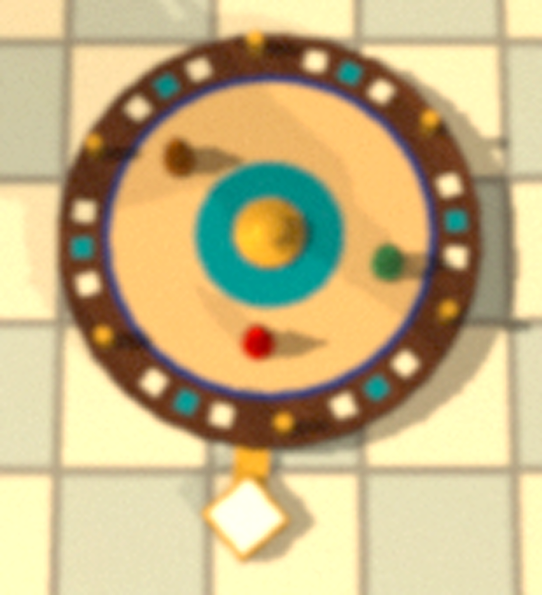

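View pics/side7.png

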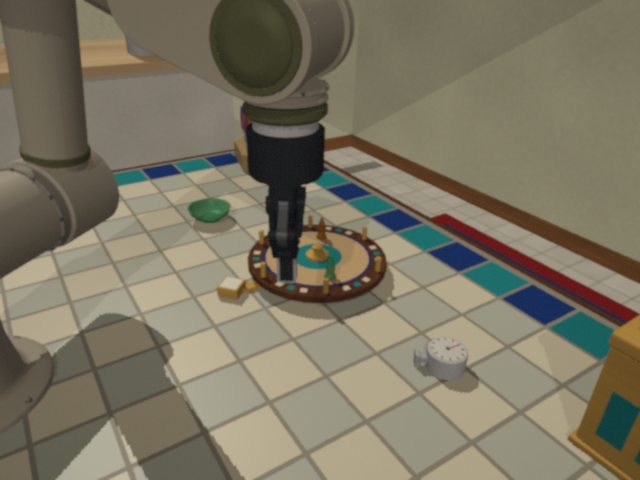

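View pics/top7f.png

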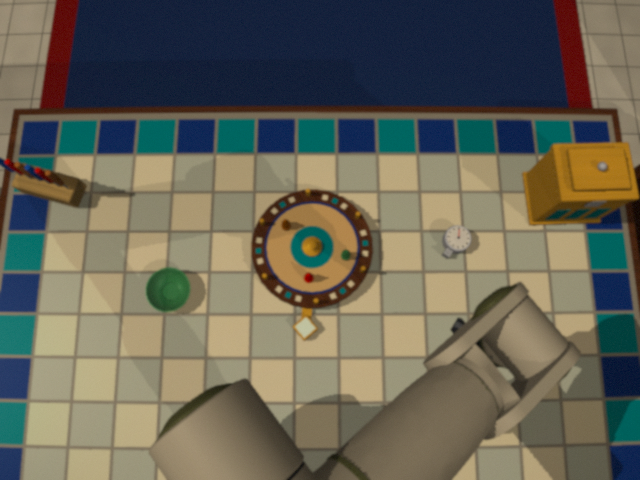

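The arm is clear. Coral is at (258,342), amber at (179,158) and jade at (388,262), all standing. The dish (168,289) and gauge (457,240) haven't moved. Now the lateral offset, checking with both cameras; the arm hides coral in the side view, so I'll move it out of the way.

```bash
python3 -m pendant '[[[1,-0.03,0.04,0.03,0],[1,-0.04,0.09,0.06,0],[1,-0.04,0.14,0.06,0],[1,-0.04,0.19,0.06,0],[1,-0.04,0.24,0.06,0],[1,-0.04,0.29,0.06,0],[1,-0.04,0.34,0.06,0],[1,-0.04,0.39,0.06,0],[1,-0.04,0.44,0.06,0],[1,-0.04,0.49,0.06,0],[1,-0.04,0.54,0.06,0],[1,-0.04,0.58,0.06,0],[1,-0.04,0.58,0.06,0],[1,-0.04,0.58,0.06,0]]]'
python3 - <<'E'
from h import *
def w(c,z): return world("top",(235+c[0]/3.5,180+c[1]/3.5),z)[:2]
ps=[w(c,60) for c in [(256,41),(431,119),(448,310),(283,422),(103,335),(94,143)]]
c,r=circ(ps);print(c,r)
for c in (c,np.array([586.1,8.1])):
  f=w((246,517),22)-c;f/=np.hypot(*f)
  for n,q in dict(coral=(258,342),jade=(388,262),amber=(179,158)).items():
    p=w(q,55)-c;print(n,np.hypot(*p),"along",p@f,"lateral",f[0]*p[1]-f[1]*p[0])
p,d=vision.capture("side"); c=cv2.resize(p[205:315,205:400,::-1],None,fx=4,fy=4,interpolation=cv2.INTER_CUBIC);cv2.imwrite("pics/side8.png",cv2.convertScaleAbs(c,alpha=1.5))
E
```

```text
time_s: 13.2
eef_pos: [318.9, 306.9, 281.0]
ee_rot: [0.0, 0.882, 0.471, -0.0]
force: [-0.4, -0.6, 0.2]
grip_width: 0.0
[585.9958881    8.63603187] 121.23486074876207
coral 71.47340169369252 along 71.4669450105369 lateral -0.9606875292335939
jade 76.05075727838053 along 15.25334165043489 lateral 74.50539075201375
amber 72.20712123503401 along -40.247982399186924 lateral -59.94971451012622
coral 71.63020499830884 along 71.61892357817433 lateral -1.271240969829261
jade 75.56584916924207 along 15.178911157804926 lateral 74.02565917796414
amber 72.56233179759877 along -39.918326202782545 lateral -60.59553802940493
```

View pics/side8.png

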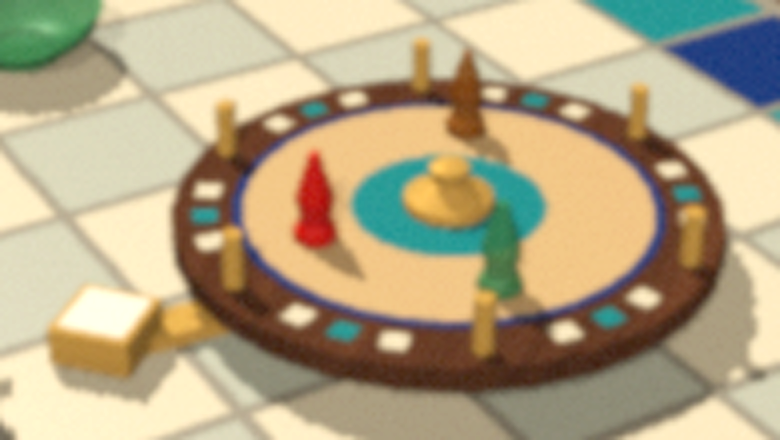

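Run:
```python
from h import *
def ws(c,z): return world("side",(205+c[0]/4,205+c[1]/4),z)[:2]
ps=[ws(q,60) for q in [(422,42),(639,88),(694,208),(484,293),(233,230),(226,103)]]
c,r=circ(ps);f=ws((108,313),22)-c;f/=np.hypot(*f)
p=ws((315,198),55)-c;print(c,r,"lat",f[0]*p[1]-f[1]*p[0],p@f)
p=ws((315,237),35)-c;print("lat",f[0]*p[1]-f[1]*p[0],p@f)
order.finish_job()
```

```text
[591.84951917   9.55307536] 120.64481351554558 lat 0.5750560780340868 71.38226681282651
lat 2.5037908827472664 72.54185154797764
the job is handed in; nothing more can be done
```

I turned the stand about 157° counter-clockwise by sweeping one brass post round the near side with the shut fingertips. I then backed off, lifted clear, and handed the job in at about 13 s of the 45 s allowed.

- **Alignment:** the top camera put coral about 1 mm to one side of the pointer line. The side camera put it 0.6 to 2.5 mm to the other side. Both are well inside the 10 mm limit, and coral is about 72 mm from the axis.
- **Pieces:** coral, amber and jade looked upright in both last pictures. By the top camera they are about 71, 72 and 76 mm from the axis, inside the 55 to 95 mm band.
- **Dish and gauge:** both were at the same pixels as at the start in the top view.
- **Stand at rest:** the disc looked the same in the pictures before and after the arm lifted away. I did not measure its speed.
- **Disagreement:** the two cameras placed the axis about 6 mm apart in x. The offsets above were each taken within one camera, so this should not affect them.

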